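# Cap, load and start the paint shaker

### The job

Get the paint tubs on the bench mixed: screw every tub's loose cap fully home, then send the tubs one after another into the shaker by standing each in the infeed and driving it through the splash flap with the feed pusher. With all tubs inside, upright, the pusher drawn fully back and the flap shut, press the start treadle down to its stop and let it come up. Leave the tape roll and foam block where they are.

Things in the scene. Friction and masses are not known exactly. Their poses are not given: they have to be found in the camera images.
- shaker: paint shaker fixed to the bench: origin on the bench under its splash flap, middle of the entrance; its x axis runs along the lane into the machine. Inside (x 0 to 360 mm): one lane 98 mm wide, 128 mm clear height, roofed by steel bars (top 136 mm above the bench) too close together for a tub; behind x = 372 mm a motor box, 260 mm high. The lane holds three tubs in a row, each new one pushing the earlier ones on.
- infeed (a point): where to stand a tub, on the bench: 75 mm before the entrance, mid-lane, axes as the shaker's. The infeed (135 mm long, up to the entrance) is open on top: bench floor between two rails 98 mm apart, 30 mm high and 12 mm thick. The pusher must be drawn back first.
- flap (a joint): splash flap across the entrance, 92 mm wide, 84 mm high, hinged at its top 126 mm above the bench; 0 = hanging shut (lower edge 42 mm above the bench), to 1.5 rad as it swings inwards; a light spring (below 2 N) shuts it. It drops shut behind a tub when the tub's rear side is about 75 mm past the entrance.
- pusher (a joint): slide of the feed pusher, m: 0 = drawn fully back, 0.215 = fully in. It stays where left (friction about 2 N). Its head is a plate 75 mm wide from 6 to 36 mm above the bench, running in the lane under the flap; its front face is at shaker x = -0.127 + value, so fully in it stands 88 mm past the entrance.
- pusher_grip (a point): grip point on the pusher's upright black handle, 92 mm above the bench, 12 mm below the handle's top; the handle is 22 mm thick along the lane and 34 mm across it, 140 mm behind the head's front face and always stays outside the machine. Axes as the shaker's: x is the pushing direction.
- pedal (a joint): start treadle: 0 = up, 0.22 rad = down on its stop; a spring returns it (about 3 N at the pad to start it, 9 N at the stop).
- pedal_pad (a point): top of the rubber pad (60 x 60 mm, centre) on the treadle; up, it stands about 74 mm above the bench and sinks about 25 mm. x axis runs from the hinge towards the pad's free end; the hinge is 107 mm behind this point, level. The fixed foot under it is 10 mm high.
- tub1_mid (a point): centre of a round white paint tub (half-way up its body): 84 mm diameter, body 58 mm high, 0.5 kg or so, standing on the bench; up to three alike, may be absent.
- cap1 (a joint): screw cap of tub 1, captive: 0 = screwed fully home, grows (to 2.4 rad) as it is unscrewed anticlockwise seen from above, rising 3 mm per rad. Turning it clockwise from above closes it; about 0.08 N m, it stays where left. When home the cap's disc (66 mm diameter) is 60 to 74 mm above the tub's underside.
- cap1_grip (a point): grip point on cap 1's upright bar: the bar is 60 mm long (its x axis), 20 mm thick (its y axis), 30 mm high; this point is on the turning axis, 22 mm above the cap's disc and 8 mm below the bar's top (96 mm above the tub's underside when screwed home). The tub can be turned tight and lifted by this bar.
- tub2_mid (a point): the same for tub 2
- cap2 (a joint): the same for tub 2
- cap2_grip (a point): the same for tub 2
- tub3_mid (a point): the same for tub 3
- cap3 (a joint): the same for tub 3
- cap3_grip (a point): the same for tub 3
- tape_mid (a point): roll of tape lying flat, 100 mm diameter, 25 mm high, bystander: centre
- foam_mid (a point): pink foam block 70 x 60 x 50 mm, bystander: centre

How it is judged (in metres and radians):
On the way, in this order (a step that is already met when the one before it is completed fails the run):
1. every tub's cap is screwed home (value of joint each of cap1, cap2, cap3 below 0.15 rad), for 0.1 s.
2. all tubs are inside the shaker, upright, caps home, the pusher drawn back and the flap shut (all of step 1 and x of tub1_mid in the frame of shaker between 0.035 and 0.36 m and z of each of tub1_mid, tub2_mid, tub3_mid in the frame of shaker below 0.06 m and angle between each of tub1_mid, tub2_mid, tub3_mid's own z axis and vertical below 0.3 rad and y of tub1_mid in the frame of shaker between -0.03 and 0.03 m and x of tub2_mid in the frame of shaker between 0.035 and 0.36 m and y of tub2_mid in the frame of shaker between -0.03 and 0.03 m and x of tub3_mid in the frame of shaker between 0.035 and 0.36 m and y of tub3_mid in the frame of shaker between -0.03 and 0.03 m and value of joint flap below 0.15 rad and value of joint pusher below 0.02 m), for 0.2 s.
3. the treadle is pressed down to its stop (value of joint pedal above 0.19 rad), for 0.1 s.
At the end, for the whole second after the job is handed in: Every tub present stands upright (within 0.3 rad) inside the shaker's lane, wholly past the entrance, its cap within 0.15 rad of fully home; the flap is shut (below 0.15 rad), the pusher within 20 mm of fully back, and the treadle, pressed once all were inside, is up again (all of step 2 and value of joint pedal below 0.05 rad); the robot touches nothing.
It fails at once if the tape roll or the foam block is shifted by more than 40 mm (distance of any of tape_mid, foam_mid from where it was at the start of the episode above 0.04 m).
Of tub1, tub2, tub3 only 2 to 3 are there at a start; the rules pass over those that are not, and their reading is None.
At some moment in a run one of tub1, tub2, tub3 may be knocked a few centimetres aside while the robot is not near it.
Once in a run the grip may slacken for a moment while it holds something.
It also fails if it takes over 210 s, if anything falls off the work surface, if the arm or the gripper's body presses on something with over 40 N, if the wrist force passes 120 N, or if a joint passes its speed limit or range.

### The arm

A 6-joint arm with a two-finger parallel gripper is mounted at the origin on the work surface. World frame = base frame: x ahead of the robot, y to its left, z up, the work surface at z = 0. Lengths are in mm, angles in rad, forces in N, time in s.
With the tool pointing down it reaches from about 350 to 875 mm from the base axis. Payload 4.2 kg.
Tool frame: the origin (TCP) lies at the very end of the fingers, on their centre line; the grasp point (between the pads) lies 19 mm behind it; z points along the fingers, y is the line along which they close (so a half turn about z gives the same grasp; the last joint's range is limited). The gripper opens to 85 mm and grips with 20 to 120 N. Pads are 22 mm wide; open, the fingers measure 114 mm over their backs; the gripper's body (76 mm by 85 mm) begins 54 mm behind the grasp point. The pads swing forward as they close: fully open they stand 13 mm farther back than shut.
Start: joints at [1.6, 0.385, 0.008, 0, -1.194, -0.259], TCP at [142.333, 608.556, 231.312] pointing down, gripper open.
Joint ranges: [-3.14, 3.14], [-1.21, 2.06], [-1.07, 1.41], [-3.16, 2.05], [-2.99, -0.16], [-3.1, 3.1]. Speed limits (rad/s): [2.79, 2.79, 3.14, 3.14, 3.14, 3.14].

### API

Orientations are given as a unit quaternion [x, y, z, w].
In Python, from bench import arm gives the robot as it stands. The module is installed in compiled form; this text tells all that it offers.
- The arm moves only by the tool drive_tool, never from a script. Its argument "targets" is a list of rows, each a list of 5 numbers: the closure, from -1 (fully open) to 1 (shut), then the shift along the tool's x, y, z in mm, then the turn about the tool's z in degrees. In form: [[grip, tx, ty, tz, roll], ...]. A call has 1 to 12 rows; each row is the pose to reach, as a shift and turn from the pose commanded when the call began, along the tool's axes at that moment; what a row does not reach only later rows make up. A row lasts 1/10 s, in which the tool goes at most 50 mm and 8.59 degrees, less where a joint would pass 70% of its speed; a pose out of reach is approached as far as the arm can. A call with a gripper value outside its range is refused whole. The fingers move at their own pace and stop on an object; the grip force is fixed at half the most. Time passes only in rows, so rows that repeat a pose let the fingers close. It gives the time, the measured TCP pose, the force, the opening and the grip force at its end, in the units of the state.
- arm.read_state(): the state, without advancing time (a new reading comes with each control period).
- arm.get_image(name): name is "scene" or "top"; returns the picture (480x640x3 uint8, blue, green, red); there is no depth.
- arm.camera_params(name): a dict with "fov_y" (degrees; the focal length in pixels is half the picture's height over the tangent of half this angle, whatever the lens; pixels are square), "cx", "cy" (the principal point, pixels), "rvec" (rotation vector, rad) and "tvec" (3), from world to camera coordinates, as OpenCV has them. Camera axes: x right, y down, z forward; pixel columns grow to the right and rows downward; lengths in mm; the calibration is good to about 2 mm. A picture is of the moment at which its call begins. camera_params takes no time and is no camera call.
- arm.job_done(): hands the job in; it is judged then, once.
The state is a dict: "clock": time; "joints": joint angles; "joint_vel": joint speeds; "joint_efforts": joint torques, N m; "position": TCP position; "ee_rot": TCP orientation; "contact_force": force on the tool from outside, world axes, zero at the start; "wrist_torque": the same for the moment, N m; "gripper_width": finger opening in mm; "grasp_force": force on a finger pad.
Only numpy, scipy, OpenCV 4.12 (cv2) and the standard library are available. Lean on these libraries where they do the work, as an engineer would, in place of code of your own. Each camera call takes 0.05 s, during which the arm holds its last target. There are 200 camera calls.

## Working session

There is one attempt and no reset: what is moved stays moved. The work goes in short steps, Python scripts to look and compute and a tool call to move; the robot and the scene stay as the last step left them, time stands still between calls to the robot, and variables do not carry over. Pictures are saved under pics/ and viewed, at most 14 in all, crops included, and the job is handed in when it is done.

Besides the shell and the picture viewer there is one more tool, called after "Emit:" as name(argument=value, ...), one argument or row to a line, values as JSON. drive_tool: Moves the arm, as the interface text tells. Its arguments: {"type":"object","properties":{"targets":{"type":"array","items":{"type":"array","items":{"type":"number"}}}},"required":["targets"]}

```bash
mkdir -p pics; ls; python3 - <<'E'
from bench import arm
import cv2
for n in("scene","top"):
    cv2.imwrite(f"pics/{n}0.png",arm.get_image(n)); print(arm.camera_params(n))
print(arm.read_state())
E
```

```text
pics
{'fov_y': 54.47661617055555, 'cx': 323.22463373225094, 'cy': 239.91028001908603, 'rvec': array([ 1.66291428,  1.85964089, -0.80700817]), 'tvec': array([  92.77518145, -289.33264134, 1458.549289  ])}
{'fov_y': 50.410796048821716, 'cx': 328.5391320466007, 'cy': 242.18157834556678, 'rvec': array([ 2.2112235 , -2.179152  ,  0.01690099]), 'tvec': array([ -27.54218491,  509.75908531, 1200.84681245])}
{'clock': 0.1, 'joints': array([ 1.59960273e+00,  3.85496280e-01,  6.81464013e-03, -4.30811889e-04,
       -1.19405043e+00, -2.58596390e-01]), 'joint_vel': array([ 0.00070206, -0.00114847,  0.00366417,  0.00292882, -0.00115323,
        0.0017034 ]), 'joint_efforts': array([-1.60452928e-04, -3.93318415e+01,  1.88930869e+01,  4.19785157e+00,
       -2.54712308e-03,  4.71419511e-06]), 'position': array([142.2256518 , 608.07682934, 230.34199557]), 'ee_rot': array([ 9.93397232e-01, -1.14721238e-01, -5.95520449e-05,  9.86568213e-04]), 'contact_force': array([ 0.83655776, -0.44333728,  0.04788854]), 'wrist_torque': array([ 0.06351726, -0.00116741,  0.02633144]), 'grasp_force': 0.0, 'gripper_width': 85.46911441116494}
```

View pics/top0.png

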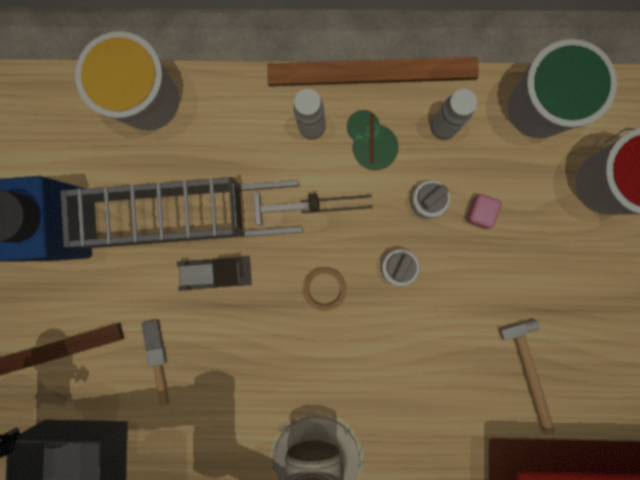

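View pics/scene0.png

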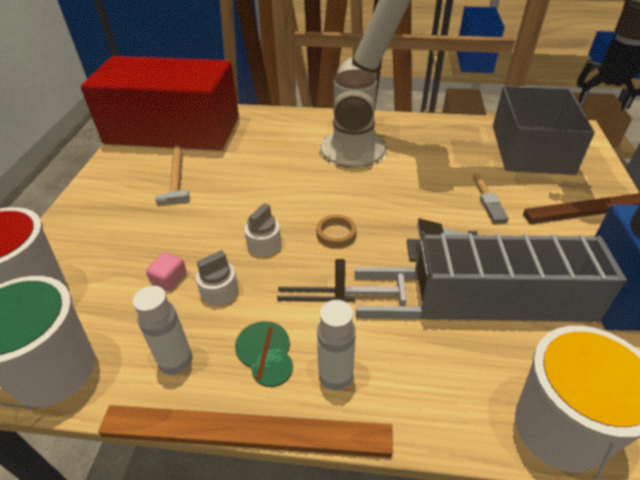

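```bash
cat > h.py <<'E'
import numpy as np, cv2
from bench import arm
def cam(n):
    p=arm.camera_params(n); f=240/np.tan(np.radians(p['fov_y']/2))
    return np.array([[f,0,p['cx']],[0,f,p['cy']],[0,0,1]]),cv2.Rodrigues(p['rvec'])[0],np.array(p['tvec']),p
def proj(n,P):
    K,R,t,p=cam(n); return cv2.projectPoints(np.float64(P).reshape(-1,3),p['rvec'],t,K,None)[0].reshape(-1,2)
def ray(n,uv,z):
    K,R,t,p=cam(n); c=-R.T@t; d=R.T@np.linalg.solve(K,[uv[0],uv[1],1]); return c+d*(z-c[2])/d[2]
def tri(a,b):   # scene px, top px
    Ps=[];
    for n in('scene','top'):
        K,R,t,_=cam(n); Ps.append(K@np.c_[R,t])
    X=cv2.triangulatePoints(Ps[0],Ps[1],np.float64(a),np.float64(b)).ravel(); return X[:3]/X[3]
def crop(n,x0,y0,x1,y1,s,out,img=None):
    im=arm.get_image(n) if img is None else img
    im=np.clip(im[y0:y1,x0:x1]*1.5,0,255).astype(np.uint8)
    cv2.imwrite('pics/'+out,cv2.resize(im,None,fx=s,fy=s,interpolation=cv2.INTER_CUBIC))
E
python3 - <<'E'
from h import *
crop('top',170,170,370,310,4,'c1.png',cv2.imread('pics/top0.png'))
crop('scene',270,200,470,340,4,'c2.png',cv2.imread('pics/scene0.png'))
crop('top',370,170,510,290,5,'c3.png',cv2.imread('pics/top0.png'))
E
```

```text
(no output)
```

View pics/c1.png

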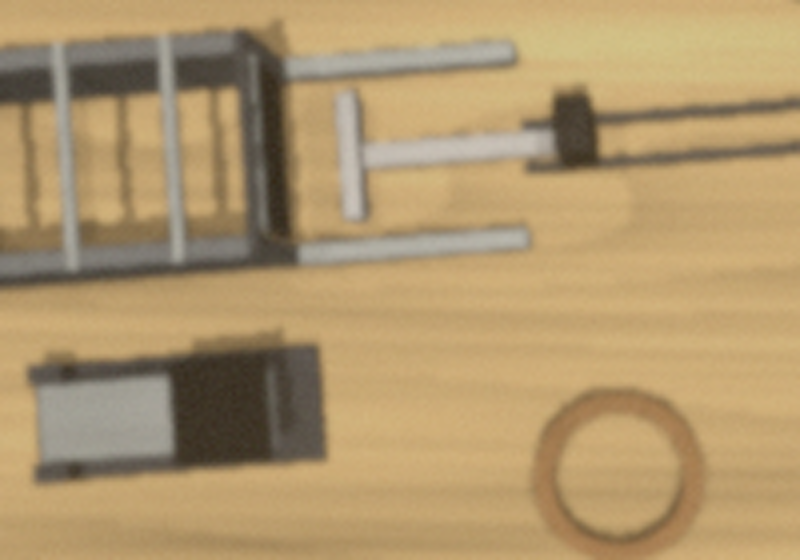

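View pics/c2.png

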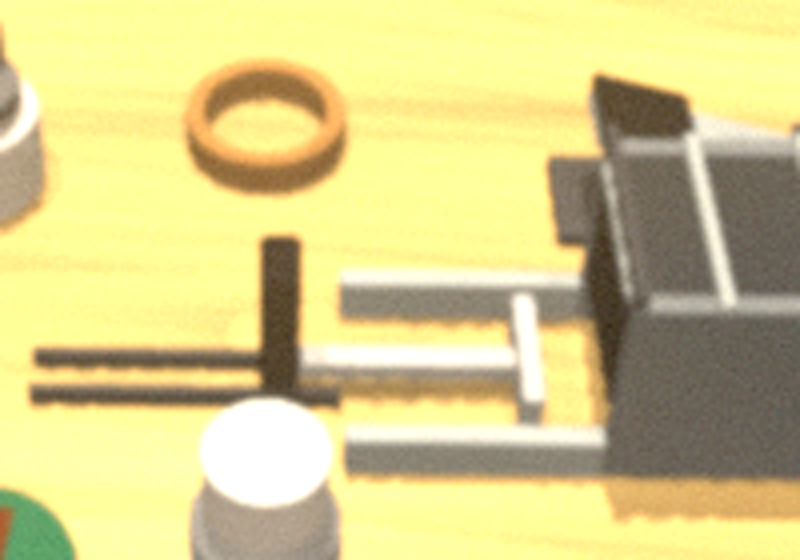

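View pics/c3.png

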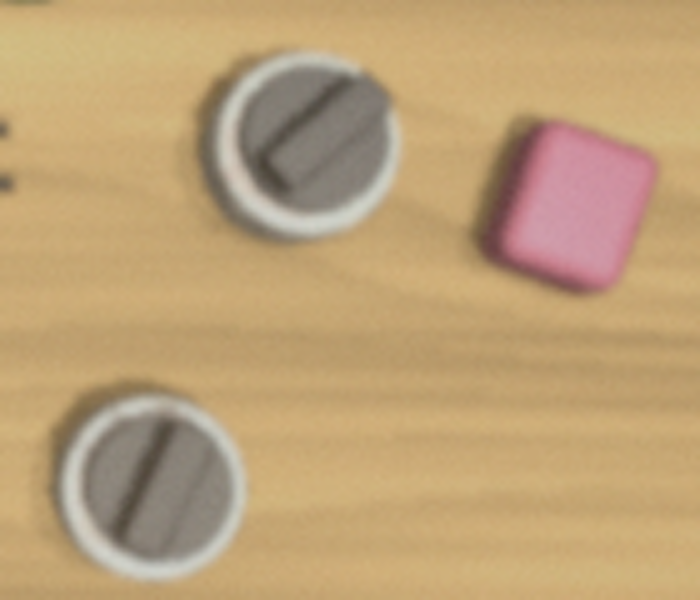

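```bash
python3 - <<'E'
from h import *
np.set_printoptions(precision=1,suppress=True)
c1=lambda x,y:(170+x/4,170+y/4); c3=lambda x,y:(370+x/5,170+y/5); c2=lambda x,y:(270+x/4,200+y/4)
U=[ray('top',c1(*q),30) for q in((288,69),(515,52))]; L=[ray('top',c1(*q),30) for q in((300,253),(528,238))]
print('rails',U,L)
for s in(U,L):
    d=s[0]-s[1]; print('ang',np.degrees(np.arctan2(d[1],d[0])),np.linalg.norm(d))
print('handle tri',tri(c2(281,240),c1(578,100)),'ray z104',ray('top',c1(575,115),104))
print('pad tri',tri(c2(645,105),c1(222,410)),ray('top',c1(222,410),74))
for nm,c,a,b in(('A',(308,145),(280,172),(375,95)),('B',(152,487),(165,425),(120,540))):
    p=ray('top',c3(*a),104);q=ray('top',c3(*b),104);d=p-q
    print(nm,ray('top',c3(*c),58),np.degrees(np.arctan2(d[1],d[0])),(p+q)/2,np.linalg.norm(d))
print('foam',ray('top',c3(580,205),50),'tape',ray('top',c1(618,472),25))
print(proj('top',[0,0,0]))
E
```

```text
rails [array([635.4, 184.4,  30. ]), array([647. ,  51.3,  30. ])] [array([527.5, 175.1,  30. ]), array([538.1,  41.9,  30. ])]
ang 94.99605308748454 133.57453596524925
ang 94.55920969030333 133.6538863735569
handle tri [607.4  11.5 122.5] ray z104 [601.6  12.  104. ]
pad tri [436.6 208.4  79. ] [436.4 209.2  74. ]
A [ 610.  -253.8   58. ] 129.84456043837434 [ 609.5 -253.8  104. ] 53.45791588355154
B [ 453.6 -184.6   58. ] -20.719820578902038 [ 456.2 -174.9  104. ] 53.74295530015713
foam [ 585.  -379.1   50. ] tape [402.5 -12.6  25. ]
[[316.8 458.6]]
```

```bash
cat >> h.py <<'E'
from scipy.spatial.transform import Rotation as Ro
def to(x,y,z,yaw=None):
    "shift/turn from now to world TCP pose; yaw = world angle of tool x, deg (mod 180)"
    s=arm.read_state(); R=Ro.from_quat(s['ee_rot']).as_matrix(); d=R.T@(np.array([x,y,z])-s['position'])
    cur=np.degrees(np.arctan2(R[1,0],R[0,0])); r=0
    if yaw is not None: r=-((yaw-cur+90)%180-90)
    print('yaw %.1f'%cur,'shift',np.round(d,1),'roll %.1f'%r,'q',np.round(s['joints'],2),'t %.1f'%s['clock'])
E
python3 - <<'E'
from h import *
np.set_printoptions(precision=1,suppress=True)
c1=lambda x,y:(170+x/4,170+y/4)
E=np.array([581.3,180.5]);u=np.array([-.0837,.9965]);v=np.array([-.9965,-.0837])
for n,q,z in(('head',(345,153),36),('headL',(352,91),36),('headR',(357,217),36),('h',(575,87),104),('h2',(578,147),104)):
    p=ray('top',c1(*q),z)[:2]-E; print(n,p@u,p@v)
to(598,12,180,4.8)
E
```

```text
head -31.84595704283354 -1.8634570377903978
headL -38.24532822033567 -37.73436804365534
headR -36.43700158472804 35.87691556718009
h -170.70626587534147 -21.528675667079185
h2 -170.10832711142385 11.4963627278456
yaw -13.2 shift [579.6 476.4  51.3] roll -18.0 q [ 1.6  0.4  0.  -0.  -1.2 -0.3] t 0.1
```

Emit:
drive_tool(
  targets=[
    [-1,580,476,40,-18],
    [-1,580,476,40,-18],
    [-1,580,476,40,-18],
    [-1,580,476,40,-18],
    [-1,580,476,40,-18],
    [-1,580,476,40,-18],
    [-1,580,476,40,-18],
    [-1,580,476,40,-18],
    [-1,580,476,40,-18],
    [-1,580,476,40,-18],
    [-1,580,476,40,-18],
    [-1,580,476,40,-18],
  ],
)

```text
clock: 1.3
position: [507.4, 131.1, 199.1]
ee_rot: [0.999, 0.042, -0.0, 0.0]
contact_force: [1.6, 0.1, -0.2]
gripper_width: 85.2
grasp_force: 0.0
```

```bash
python3 -c "
from h import *
to(598,11,73,4.8)"
```

```text
yaw 4.8 shift [ 80.2 127.3 126.1] roll 0.0 q [ 0.56  0.24 -0.29 -0.   -1.04  1.09] t 1.3
```

Emit:
drive_tool(
  targets=[
    [-1,80,127,0,0],
    [-1,80,127,0,0],
    [-1,80,127,0,0],
    [-1,80,127,0,0],
    [-1,80,127,20,0],
    [-1,80,127,20,0],
    [-1,80,127,20,0],
  ],
)

```text
clock: 2.0
position: [596.7, 13.3, 179.0]
ee_rot: [0.999, 0.042, -0.001, 0.0]
contact_force: [-0.3, 0.5, 0.0]
gripper_width: 85.7
grasp_force: 0.0
```

```bash
python3 -c "
from h import *
to(598,11,73,4.8)"
```

```text
yaw 4.9 shift [  1.3   2.4 106. ] roll 0.1 q [ 0.29  0.38 -0.14  0.   -1.05  1.36] t 2.0
```

Emit:
drive_tool(
  targets=[
    [-1,1,2,50,0],
    [-1,1,2,90,0],
    [-1,1,2,106,0],
    [-1,1,2,106,0],
    [1,1,2,106,0],
    [1,1,2,106,0],
    [1,1,2,106,0],
    [1,1,2,106,0],
    [1,1,2,106,0],
    [1,1,2,106,0],
  ],
)

```text
clock: 3.0
position: [598.8, 11.4, 74.6]
ee_rot: [0.999, 0.043, 0.001, -0.0]
contact_force: [-2.3, 1.2, 6.0]
gripper_width: 21.2
grasp_force: 59.7
```

Emit:
drive_tool(
  targets=[
    [1,0,20,0,0],
    [1,0,45,0,0],
    [1,0,70,0,0],
    [1,0,88,0,0],
    [1,0,95,0,0],
    [1,0,98,0,0],
    [1,0,98,0,0],
    [1,0,98,0,0],
  ],
)

```text
clock: 3.8
position: [607.5, -85.2, 74.6]
ee_rot: [0.999, 0.043, 0.001, -0.0]
contact_force: [-0.8, 3.7, 5.1]
gripper_width: 20.6
grasp_force: 60.2
```

Emit:
drive_tool(
  targets=[
    [1,0,2,0,0],
    [1,0,4,0,0],
    [1,0,4,0,0],
  ],
)

```text
clock: 4.1
position: [607.5, -85.4, 74.6]
ee_rot: [0.999, 0.043, 0.001, -0.002]
contact_force: [-3.3, 19.9, 9.6]
gripper_width: 21.2
grasp_force: 60.5
```

Emit:
drive_tool(
  targets=[
    [1,0,-4,0,0],
    [-1,0,-4,0,0],
    [-1,0,-4,0,0],
    [-1,0,-4,0,0],
    [-1,0,-4,0,0],
    [-1,0,-4,-50,0],
    [-1,0,-4,-100,0],
    [-1,0,-4,-100,0],
  ],
)

```text
clock: 4.9
position: [611.2, -87.1, 181.6]
ee_rot: [0.999, 0.043, 0.008, 0.001]
contact_force: [0.9, 0.2, 0.5]
gripper_width: 85.4
grasp_force: 0.0
```

```bash
python3 - <<'E'
from h import *
im=arm.get_image('top'); cv2.imwrite('pics/t1.png',im)
to(610,-254,150,129.8)
E
```

```text
yaw 4.8 shift [-13.2 166.7  27.7] roll 55.0 q [ 0.12  0.4  -0.1   0.   -1.06  1.53] t 5.0
```

View pics/t1.png

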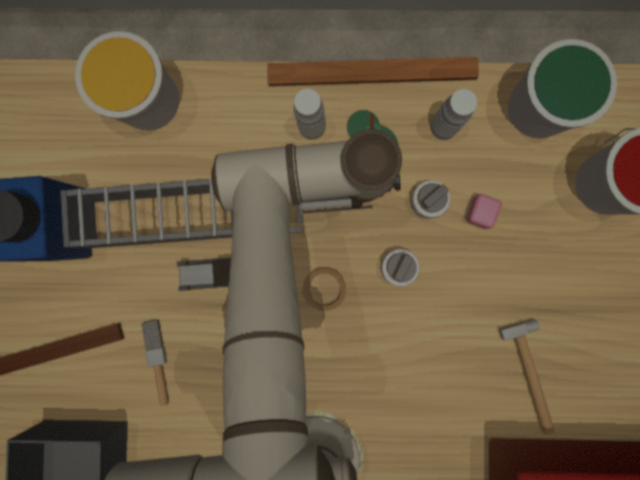

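Emit:
drive_tool(
  targets=[
    [-1,-13,167,0,55],
    [-1,-13,167,0,55],
    [-1,-13,167,0,55],
    [-1,-13,167,0,55],
    [-1,-13,167,0,55],
    [-1,-13,167,0,55],
    [-1,-13,167,0,55],
    [-1,-13,167,20,55],
    [-1,-13,167,20,55],
  ],
)

```text
clock: 5.85
position: [605.1, -253.4, 149.1]
ee_rot: [0.905, -0.425, -0.004, 0.0]
contact_force: [-1.3, -0.2, -1.4]
gripper_width: 85.5
grasp_force: 0.0
```

```bash
python3 - <<'E'
from h import *
to(610,-254,82,129.8)
E
```

```text
yaw -50.2 shift [ 4.  -3.7 67. ] roll -0.0 q [-0.15  0.5  -0.01 -0.   -1.06  0.85] t 5.8
```

Emit:
drive_tool(
  targets=[
    [-1,4,-4,30,0],
    [-1,4,-4,60,0],
    [-1,4,-4,66,0],
    [-1,4,-4,66,0],
    [1,4,-4,66,0],
    [1,4,-4,66,0],
    [1,4,-4,66,0],
    [1,4,-4,66,0],
    [1,4,-4,66,0],
    [1,4,-4,66,0],
  ],
)

```text
clock: 6.85
position: [613.1, -254.8, 88.1]
ee_rot: [0.906, -0.424, 0.0, 0.0]
contact_force: [-2.9, -1.5, 4.3]
gripper_width: 18.6
grasp_force: 63.8
```

```bash
python3 -c "
from h import *
s=arm.read_state();print(s['wrist_torque'],s['contact_force'],s['joints'][5])"
```

```text
[-0.24318555  0.50277472 -0.03835832] [-2.93606536 -1.52310131  4.28452415] 0.8454133652254995
```

Emit:
drive_tool(
  targets=[
    [1,0,0,2,0],
    [1,0,0,3,8],
    [1,0,0,4,16],
    [1,0,0,4,24],
    [1,0,0,5,32],
    [1,0,0,5,40],
    [1,0,0,5,40],
  ],
)

```text
clock: 7.55
position: [612.9, -255.4, 85.5]
ee_rot: [-0.705, 0.709, -0.001, -0.001]
contact_force: [-5.5, -1.4, 12.5]
gripper_width: 18.7
grasp_force: 65.1
```

```bash
python3 -c "
from h import *
s=arm.read_state();print(s['wrist_torque'],s['contact_force'],s['joints'][5],s['position'])"
```

```text
[-0.33604188  1.6868978  -0.11338903] [-5.48774646 -1.38196596 12.45842264] 0.14471077164722393 [ 612.94630016 -255.41334742   85.48580001]
```

Emit:
drive_tool(
  targets=[
    [1,0,0,1,8],
    [1,0,0,1,16],
    [1,0,0,2,24],
    [1,0,0,2,32],
    [1,0,0,2,40],
    [1,0,0,2,40],
  ],
)

```text
clock: 8.15
position: [615.0, -255.2, 83.9]
ee_rot: [-0.421, 0.907, -0.002, 0.002]
contact_force: [-1.9, 0.2, 12.8]
gripper_width: 18.4
grasp_force: 64.9
```

```bash
python3 -c "
from h import *
s=arm.read_state();print(s['wrist_torque'],s['contact_force'],s['joints'][5],s['position'])"
```

```text
[ 0.02099752  0.69654664 -0.11710198] [-1.87221973  0.19718701 12.79360599] -0.5530983105573691 [ 615.01418183 -255.17426521   83.9204121 ]
```

Emit:
drive_tool(
  targets=[
    [1,0,0,1,8],
    [1,0,0,1,16],
    [1,0,0,2,24],
    [1,0,0,2,32],
    [1,0,0,2,40],
    [1,0,0,2,40],
  ],
)

```text
clock: 8.75
position: [617.4, -255.7, 83.8]
ee_rot: [-0.086, 0.996, -0.003, 0.005]
contact_force: [-1.1, 0.3, 14.3]
gripper_width: 18.7
grasp_force: 65.4
```

```bash
python3 -c "
from h import *
s=arm.read_state();print(s['wrist_torque'],s['contact_force'],s['joints'][5],s['position'])"
```

```text
[-0.0616271   0.22284763  0.02343116] [-1.05828401  0.27980213 14.29318457] -1.250892331361587 [ 617.4264274  -255.67436598   83.76782702]
```

Emit:
drive_tool(
  targets=[
    [1,0,0,1,8],
    [1,0,0,2,16],
    [1,0,0,2,20],
  ],
)

```text
clock: 9.05
position: [618.5, -256.1, 83.6]
ee_rot: [0.088, 0.996, -0.002, 0.007]
contact_force: [-0.5, 0.5, 19.2]
gripper_width: 18.6
grasp_force: 67.0
```

```bash
python3 -c "
from h import *
s=arm.read_state();print(s['wrist_torque'],s['contact_force'],s['joints'][5],s['position'])
im=arm.get_image('scene');crop('scene',190,170,320,310,4,'c4.png',im)
"
```

```text
[-0.03939944  0.31837174  0.41480367] [-0.53264882  0.54574757 19.19785604] -1.6008018261506747 [ 618.47136923 -256.11724951   83.58930597]
```

View pics/c4.png

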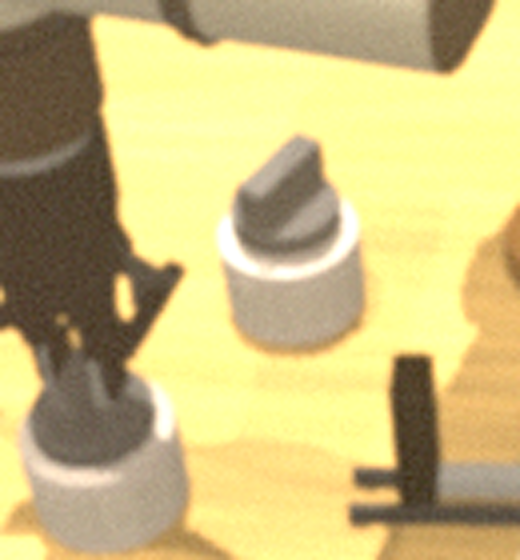

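Emit:
drive_tool(
  targets=[
    [1,0,0,-2,20],
    [-1,0,0,-2,0],
    [-1,0,0,-2,0],
    [-1,0,0,-2,0],
    [-1,0,0,-2,0],
    [-1,0,0,-50,0],
    [-1,0,0,-80,0],
    [-1,0,0,-80,0],
  ],
)

```text
clock: 9.9
position: [616.4, -255.4, 162.0]
ee_rot: [0.089, 0.996, -0.001, 0.005]
contact_force: [0.4, -0.3, 0.1]
gripper_width: 85.2
grasp_force: 0.0
```

```bash
python3 -c "
from h import *
to(453.5,-184.6,170,-20.7)
"
```

```text
yaw 169.8 shift [172.7  40.9  -9.9] roll 10.5 q [-0.15  0.5   0.02  0.   -1.08 -1.6 ] t 9.9
```

Emit:
drive_tool(
  targets=[
    [-1,172,41,-10,-170],
    [-1,172,41,-10,-170],
    [-1,172,41,-10,-170],
    [-1,172,41,-10,-170],
    [-1,172,41,-10,-170],
    [-1,172,41,-10,-170],
    [-1,172,41,-10,-170],
    [-1,172,41,-10,-170],
    [-1,172,41,-10,-170],
    [-1,172,41,-10,-170],
    [-1,172,41,-10,-170],
    [-1,172,41,-10,-170],
  ],
)

```text
clock: 11.1
position: [450.9, -183.6, 165.7]
ee_rot: [0.727, -0.687, -0.001, 0.0]
contact_force: [-0.5, -0.0, -1.3]
gripper_width: 85.1
grasp_force: 0.0
```

```bash
python3 -c "
from h import *
to(453.5,-184.6,150,-20.7)
"
```

```text
yaw -86.8 shift [ 1.2 -2.6 15.7] roll -66.1 q [-0.05  0.21 -0.42 -0.   -0.94  0.11] t 11.1
```

Emit:
drive_tool(
  targets=[
    [-1,1,-2,15,-66],
    [-1,1,-2,15,-66],
    [-1,1,-2,15,-66],
    [-1,1,-2,15,-66],
    [-1,1,-2,15,-66],
    [-1,1,-2,15,-66],
    [-1,1,-2,15,-66],
    [-1,1,-2,15,-66],
    [-1,1,-2,15,-66],
    [-1,1,-2,15,-66],
  ],
)

```text
clock: 12.1
position: [453.1, -184.5, 151.0]
ee_rot: [0.983, -0.184, -0.0, -0.0]
contact_force: [-0.5, -0.4, -0.3]
gripper_width: 85.1
grasp_force: 0.0
```

```bash
python3 - <<'E'
from h import *
cv2.imwrite('pics/s2.png',arm.get_image('scene'))
im=cv2.imread('pics/s2.png'); crop('scene',190,170,320,310,4,'c5.png',im)
to(453.5,-184.6,84,-20.7)
print(proj('scene',[[453.5,-184.6,58],[453.5,-184.6,0]]))
E
```

```text
yaw -21.2 shift [ 0.4 -0.1 67. ] roll -0.5 q [-0.05  0.23 -0.43 -0.   -0.9   1.26] t 12.2
[[262.7004627  226.1727991 ]
 [265.10191745 243.63553891]]
```

View pics/c5.png

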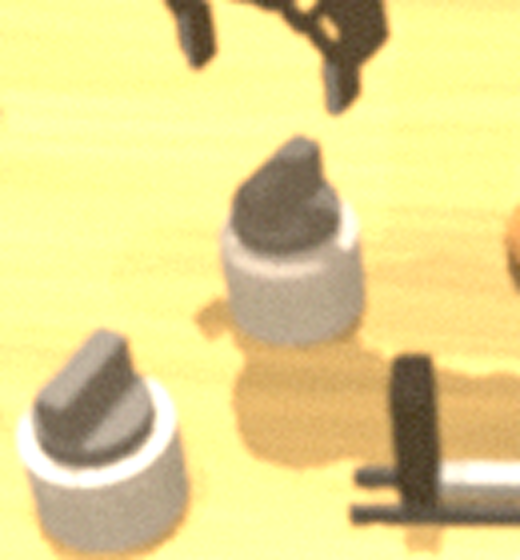

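Emit:
drive_tool(
  targets=[
    [-1,0,0,40,0],
    [-1,0,0,66,0],
    [-1,0,0,66,0],
    [-1,0,0,66,0],
    [1,0,0,66,0],
    [1,0,0,66,0],
    [1,0,0,66,0],
    [1,0,0,66,0],
    [1,0,0,66,0],
    [1,0,0,66,0],
  ],
)

```text
clock: 13.15
position: [453.7, -184.9, 85.9]
ee_rot: [0.983, -0.182, 0.001, 0.0]
contact_force: [-0.6, -1.0, 3.0]
gripper_width: 19.2
grasp_force: 60.3
```

Emit:
drive_tool(
  targets=[
    [1,0,0,2,0],
    [1,0,0,3,8],
    [1,0,0,4,16],
    [1,0,0,4,24],
    [1,0,0,5,32],
    [1,0,0,5,40],
    [1,0,0,6,48],
    [1,0,0,6,56],
    [1,0,0,6,64],
  ],
)

```text
clock: 14.05
position: [454.7, -185.1, 82.0]
ee_rot: [0.736, -0.677, 0.002, -0.001]
contact_force: [-3.4, -1.0, 12.3]
gripper_width: 18.6
grasp_force: 62.7
```

```bash
python3 -c "
from h import *
s=arm.read_state();print(s['wrist_torque'],s['contact_force'],s['joints'][5],s['position'])"
```

```text
[-1.73278248e-01  7.96420907e-01  4.34319496e-05] [-3.35187548 -1.02824439 12.31231922] 0.13518851665814746 [ 454.66014502 -185.12318425   81.95970687]
```

Emit:
drive_tool(
  targets=[
    [1,0,0,1,8],
    [1,0,0,1,16],
    [1,0,0,2,24],
    [1,0,0,2,32],
    [1,0,0,3,40],
    [1,0,0,3,48],
    [1,0,0,3,50],
  ],
)

```text
clock: 14.75
position: [456.1, -185.4, 79.7]
ee_rot: [-0.383, 0.924, -0.002, 0.002]
contact_force: [-2.2, -0.9, 17.8]
gripper_width: 18.9
grasp_force: 63.0
```

```bash
python3 -c "
from h import *
s=arm.read_state();print(s['wrist_torque'],s['contact_force'],s['joints'][5],s['position'])"
```

```text
[-0.15559653  0.6532724   0.35727368] [-2.17090805 -0.88731396 17.76378812] -0.7338634452123226 [ 456.11728602 -185.38053185   79.7214132 ]
```

Emit:
drive_tool(
  targets=[
    [1,0,0,0,8],
    [1,0,0,0,16],
    [1,0,0,0,20],
  ],
)

```text
clock: 15.05
position: [456.9, -185.4, 79.8]
ee_rot: [-0.216, 0.976, -0.002, 0.003]
contact_force: [-0.4, 0.7, 17.0]
gripper_width: 18.8
grasp_force: 62.8
```

```bash
python3 -c "
from h import *
s=arm.read_state();print(s['wrist_torque'],s['contact_force'],s['joints'][5],s['position'])
to(588,105.5,s['position'][2]+50)"
```

```text
[-0.1077886   0.31381471  0.3319936 ] [-0.37390156  0.71418363 17.04368403] -1.0838553307024656 [ 456.91887399 -185.35245004   79.75492889]
yaw -155.0 shift [-241.9  208.1  -49.8] roll 0.0 q [-0.05  0.33 -0.52  0.   -0.71 -1.08] t 15.1
```

Emit:
drive_tool(
  targets=[
    [1,0,0,-20,20],
    [1,0,0,-62,20],
    [1,0,0,-62,20],
    [1,-60,52,-62,20],
    [1,-110,95,-62,20],
    [1,-150,130,-62,20],
    [1,-190,165,-62,20],
    [1,-220,190,-62,20],
    [1,-235,202,-62,20],
    [1,-242,208,-62,20],
    [1,-242,208,-62,20],
  ],
)

```text
clock: 16.15
position: [584.8, 108.9, 136.1]
ee_rot: [-0.045, 0.999, 0.0, -0.001]
contact_force: [0.4, -1.2, -5.3]
gripper_width: 19.0
grasp_force: 61.0
```

```bash
python3 - <<'E'
from h import *
to(588,105.5,80)
im=arm.get_image('scene'); cv2.imwrite('pics/s3.png',im); crop('scene',240,140,500,340,3,'c6.png',im)
E
```

```text
yaw -174.9 shift [-3.  -3.7 56.1] roll 0.0 q [ 0.46  0.42 -0.2  -0.   -0.96 -1.94] t 16.1
```

View pics/c6.png

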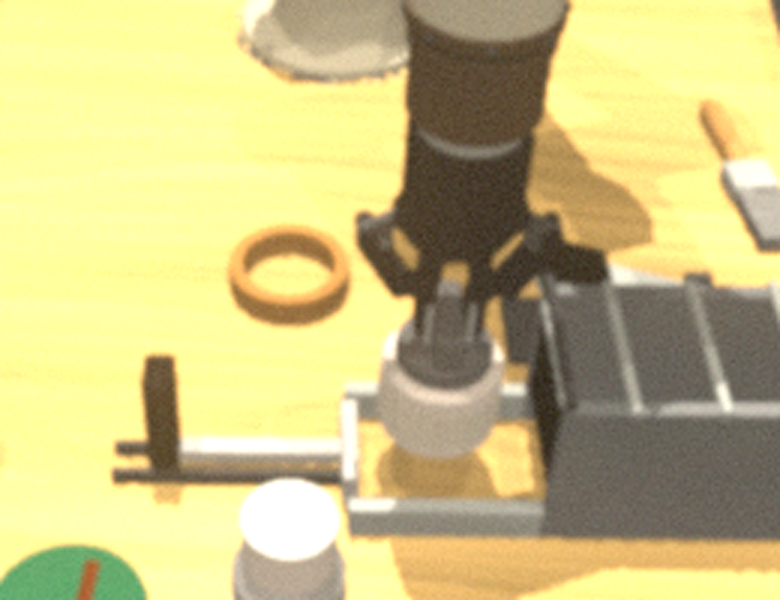

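Emit:
drive_tool(
  targets=[
    [1,-3,-4,10,0],
    [1,-3,-4,20,0],
    [1,-3,-4,30,0],
    [1,-3,-4,40,0],
    [1,-3,-4,50,0],
    [1,-3,-4,55,0],
    [1,-3,-4,55,0],
  ],
)

```text
clock: 16.9
position: [587.6, 102.1, 82.2]
ee_rot: [-0.043, 0.999, -0.0, -0.001]
contact_force: [-0.9, 0.2, -5.8]
gripper_width: 19.0
grasp_force: 61.0
```

Emit:
drive_tool(
  targets=[
    [1,0,3,0,0],
    [1,0,3,2,0],
    [1,0,3,3,0],
    [1,0,3,3,0],
  ],
)

```text
clock: 17.3
position: [588.2, 105.6, 80.7]
ee_rot: [-0.043, 0.999, 0.0, 0.0]
contact_force: [0.2, 0.9, -4.8]
gripper_width: 18.5
grasp_force: 61.1
```

Emit:
drive_tool(
  targets=[
    [1,0,0,1,0],
    [1,0,0,2,0],
    [1,0,0,3,0],
    [1,0,0,3,0],
  ],
)

```text
clock: 17.7
position: [588.3, 105.4, 80.0]
ee_rot: [-0.044, 0.999, -0.0, 0.001]
contact_force: [-5.5, 0.6, 8.7]
gripper_width: 18.8
grasp_force: 63.1
```

Emit:
drive_tool(
  targets=[
    [-1,0,0,-1,0],
    [-1,0,0,-1,0],
    [-1,0,0,-1,0],
    [-1,0,0,-1,0],
    [-1,0,0,-1,0],
    [-1,0,0,-50,0],
    [-1,0,0,-95,0],
    [-1,0,0,-95,0],
    [-1,0,0,-95,0],
  ],
)

```text
clock: 18.6
position: [588.5, 105.7, 173.7]
ee_rot: [-0.043, 0.999, 0.001, 0.001]
contact_force: [-0.9, 0.4, -0.8]
gripper_width: 85.3
grasp_force: 0.0
```

```bash
python3 -c "
from h import *
to(605,-86,170,4.8)"
```

```text
yaw -175.0 shift [ 1.000e-01 -1.924e+02  3.400e+00] roll 0.2 q [ 0.45  0.38 -0.15 -0.   -1.04 -1.93] t 18.6
```

Emit:
drive_tool(
  targets=[
    [-1,0,-192,0,0],
    [-1,0,-192,0,0],
    [-1,0,-192,0,0],
    [-1,0,-192,0,0],
    [-1,0,-192,0,0],
    [-1,0,-192,0,0],
    [-1,0,-192,0,0],
  ],
)

```text
clock: 19.3
position: [604.1, -85.3, 171.2]
ee_rot: [-0.044, 0.999, 0.0, -0.001]
contact_force: [0.0, 0.6, 0.5]
gripper_width: 85.3
grasp_force: 0.0
```

```bash
python3 - <<'E'
from h import *
im=arm.get_image('scene'); cv2.imwrite('pics/s4.png',im); crop('scene',190,160,450,340,3,'c7.png',im)
to(605,-86,74,4.8)
print(proj('scene',[[588,105.5,58],[610,-254,58]]))
E
```

```text
yaw -175.0 shift [-0.7 -1.2 97.6] roll 0.2 q [ 0.13  0.41 -0.11 -0.   -1.05 -1.61] t 19.4
[[383.79004783 277.94120433]
 [215.88300224 272.33838345]]
```

View pics/c7.png

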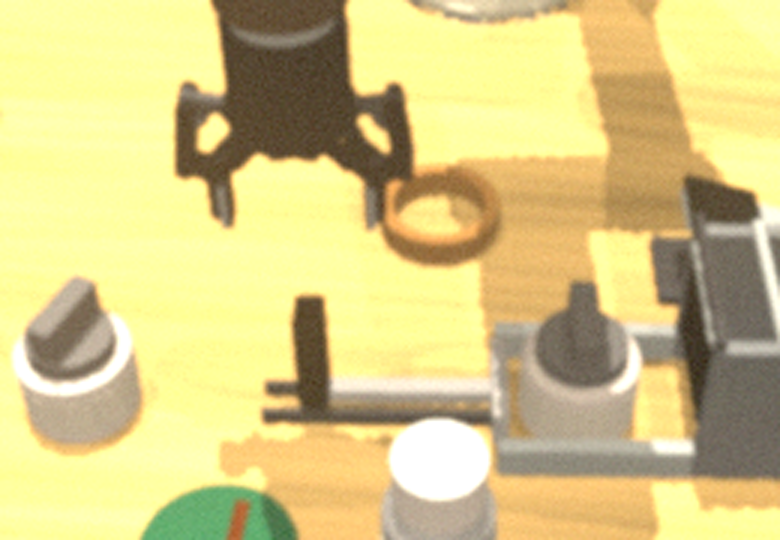

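Emit:
drive_tool(
  targets=[
    [-1,0,-1,50,0],
    [-1,0,-1,90,0],
    [-1,0,-1,98,0],
    [-1,0,-1,98,0],
    [1,0,-1,98,0],
    [1,0,-1,98,0],
    [1,0,-1,98,0],
    [1,0,-1,98,0],
    [1,0,-1,98,0],
    [1,0,-1,98,0],
  ],
)

```text
clock: 20.35
position: [605.1, -85.5, 75.8]
ee_rot: [-0.044, 0.999, 0.001, 0.001]
contact_force: [-2.8, 6.0, 4.6]
gripper_width: 21.2
grasp_force: 60.3
```

Emit:
drive_tool(
  targets=[
    [1,0,8,0,0],
    [1,0,20,0,0],
    [1,0,32,0,0],
    [1,0,44,0,0],
    [1,0,56,0,0],
    [1,0,68,0,0],
    [1,0,80,0,0],
    [1,0,92,0,0],
    [1,0,104,0,0],
    [1,0,112,0,0],
    [1,0,112,0,0],
  ],
)

```text
clock: 21.45
position: [595.2, 25.0, 75.8]
ee_rot: [-0.044, 0.999, -0.0, 0.001]
contact_force: [-3.5, -0.3, 6.9]
gripper_width: 21.0
grasp_force: 60.9
```

Emit:
drive_tool(
  targets=[
    [1,0,12,0,0],
    [1,0,24,0,0],
    [1,0,36,0,0],
    [1,0,48,0,0],
    [1,0,60,0,0],
    [1,0,72,0,0],
    [1,0,84,0,0],
    [1,0,94,0,0],
    [1,0,102,0,0],
    [1,0,102,0,0],
    [1,0,102,0,0],
  ],
)

```text
clock: 22.55
position: [586.1, 127.0, 75.8]
ee_rot: [-0.044, 0.999, 0.0, 0.0]
contact_force: [-3.4, 1.2, 8.1]
gripper_width: 21.1
grasp_force: 60.9
```

Emit:
drive_tool(
  targets=[
    [1,0,-25,0,0],
    [1,0,-50,0,0],
    [1,0,-75,0,0],
    [1,0,-100,0,0],
    [1,0,-125,0,0],
    [1,0,-150,0,0],
    [1,0,-175,0,0],
    [1,0,-195,0,0],
    [1,0,-207,0,0],
    [1,0,-212,0,0],
    [1,0,-213,0,0],
    [1,0,-213,0,0],
  ],
)

```text
clock: 23.75
position: [605.1, -85.4, 75.8]
ee_rot: [-0.044, 0.999, 0.0, 0.001]
contact_force: [-1.9, 0.7, 6.4]
gripper_width: 21.4
grasp_force: 61.2
```

Emit:
drive_tool(
  targets=[
    [-1,0,0,0,0],
    [-1,0,0,0,0],
    [-1,0,0,0,0],
    [-1,0,0,0,0],
    [-1,0,0,-50,0],
    [-1,0,0,-95,0],
    [-1,0,0,-95,0],
  ],
)

```text
clock: 24.45
position: [609.0, -86.2, 176.9]
ee_rot: [-0.044, 0.999, -0.001, 0.007]
contact_force: [-0.4, -0.3, -0.1]
gripper_width: 85.7
grasp_force: 0.0
```

```bash
python3 - <<'E'
from h import *
im=arm.get_image('top'); cv2.imwrite('pics/t5.png',im)
crop('top',180,150,500,290,2.5,'c8.png',im)
E
```

```text
(no output)
```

View pics/c8.png

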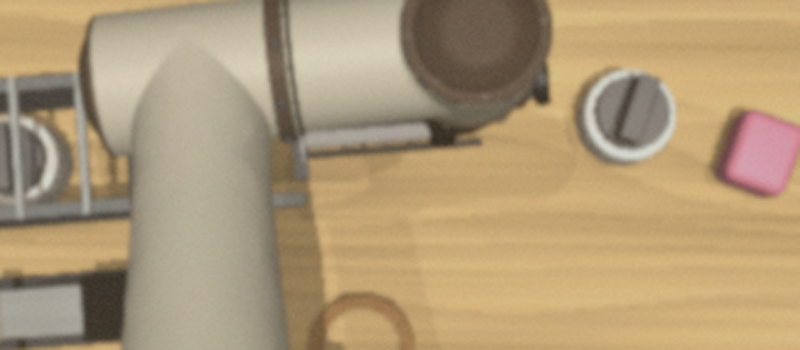

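```bash
python3 - <<'E'
from h import *
im=cv2.imread('pics/t5.png')
r=im[175:225,405:460]; g=cv2.cvtColor(r,cv2.COLOR_BGR2HSV)
m=((g[...,1]<50)&(g[...,2]>110)).astype(np.uint8)
c=max(cv2.findContours(m,cv2.RETR_EXTERNAL,cv2.CHAIN_APPROX_NONE)[0],key=cv2.contourArea)
(e,ax,an)=cv2.fitEllipse(cv2.convexHull(c)); e=(e[0]+405,e[1]+175); print(e,ax,ray('top',e,58))
p=ray('top',e,58); to(p[0],p[1],150,-17)
E
```

```text
(431.54356956481934, 195.56260871887207) (35.6912841796875, 36.66851043701172) [ 617.7940369  -253.57674086   58.        ]
yaw -175.0 shift [   3.8 -168.1   23.3] roll 22.0 q [ 0.12  0.41 -0.11  0.   -1.04 -1.61] t 24.5
```

Emit:
drive_tool(
  targets=[
    [-1,4,-168,0,22],
    [-1,4,-168,0,22],
    [-1,4,-168,0,22],
    [-1,4,-168,0,22],
    [-1,4,-168,20,22],
    [-1,4,-168,20,22],
    [-1,4,-168,20,22],
  ],
)

```text
clock: 25.2
position: [614.6, -253.1, 148.3]
ee_rot: [0.148, 0.989, 0.0, -0.001]
contact_force: [-0.5, 0.3, -0.6]
gripper_width: 85.1
grasp_force: 0.0
```

```bash
python3 - <<'E'
from h import *
to(617.5,-254,80,-17)
E
```

```text
yaw 163.0 shift [-3.2  0.  68.3] roll 0.0 q [-0.15  0.51  0.   -0.   -1.06 -1.72] t 25.2
```

Emit:
drive_tool(
  targets=[
    [-1,-2,0,40,0],
    [-1,-2,0,66,0],
    [-1,-2,0,67,0],
    [-1,-2,0,67,0],
    [1,-2,0,67,0],
    [1,-2,0,67,0],
    [1,-2,0,67,0],
    [1,-2,0,67,0],
    [1,-2,0,67,0],
    [1,-2,0,67,0],
  ],
)

```text
clock: 26.2
position: [617.3, -254.7, 83.1]
ee_rot: [0.148, 0.989, -0.0, 0.0]
contact_force: [-1.0, -1.0, 2.0]
gripper_width: 18.6
grasp_force: 64.5
```

Emit:
drive_tool(
  targets=[
    [1,0,0,3,0],
    [1,0,0,4,8],
    [1,0,0,5,16],
    [1,0,0,5,24],
    [1,0,0,5,24],
  ],
)

```text
clock: 26.7
position: [620.4, -255.3, 82.5]
ee_rot: [0.35, 0.937, -0.0, 0.005]
contact_force: [-1.5, 0.3, 15.0]
gripper_width: 18.8
grasp_force: 66.1
```

```bash
python3 -c "
from h import *
s=arm.read_state();print(s['wrist_torque'],s['contact_force'],s['joints'][5],s['position'])
to(588,105.5,s['position'][2]+62)"
```

```text
[0.16668179 0.33030757 0.03096088] [-1.4570575   0.34120869 15.00183186] -2.1398463874153264 [ 620.39245351 -255.25808853   82.46969917]
yaw 139.0 shift [260.6 251.1 -63.6] roll 0.0 q [-0.15  0.58 -0.06  0.   -0.92 -2.14] t 26.7
```

Emit:
drive_tool(
  targets=[
    [1,0,0,0,8],
    [1,0,0,0,16],
    [1,0,0,0,24],
    [1,0,0,0,24],
  ],
)

```text
clock: 27.1
position: [621.0, -255.3, 82.5]
ee_rot: [0.537, 0.843, 0.001, 0.005]
contact_force: [-0.1, 0.4, 12.7]
gripper_width: 19.0
grasp_force: 66.0
```

```bash
python3 -c "
from h import *
s=arm.read_state();print(s['wrist_torque'],s['contact_force'],s['joints'][5],s['position'],s['joint_efforts'])
to(588,105.5,s['position'][2]+62)"
```

```text
[ 0.13812315 -0.04417869  0.07147281] [-0.10040017  0.37455868 12.66942086] -2.558792957634406 [ 620.99150659 -255.30835087   82.495292  ] [-1.34003707e-01 -3.70589948e+01  1.15152454e+01  1.91335760e+00
 -2.19286862e-02 -4.22322303e-01]
yaw 115.0 shift [340.5 122.9 -63.8] roll 0.0 q [-0.15  0.58 -0.06  0.   -0.92 -2.56] t 27.1
```

```bash
python3 -c "
from h import *
z=arm.read_state()['position'][2]+62
to(530,-170,z);to(530,0,z);to(588,105.5,z)"
```

```text
yaw 115.0 shift [115.3 -46.  -63.2] roll 0.0 q [-0.15  0.58 -0.06  0.   -0.92 -2.56] t 27.1
yaw 115.0 shift [269.4  25.8 -63.9] roll 0.0 q [-0.15  0.58 -0.06  0.   -0.92 -2.56] t 27.1
yaw 115.0 shift [340.5 122.9 -63.8] roll 0.0 q [-0.15  0.58 -0.06  0.   -0.92 -2.56] t 27.1
```

Emit:
drive_tool(
  targets=[
    [1,0,0,-20,0],
    [1,0,0,-62,0],
    [1,0,0,-62,0],
    [1,40,-16,-62,-6],
    [1,80,-32,-62,-12],
    [1,115,-46,-62,-18],
    [1,115,-46,-62,-24],
  ],
)

```text
clock: 27.8
position: [520.1, -166.3, 136.7]
ee_rot: [0.348, 0.937, -0.0, -0.005]
contact_force: [0.1, -1.4, -5.4]
gripper_width: 18.8
grasp_force: 63.1
```

```bash
python3 -c "
from h import *
z=140
to(530,0,z,5);to(588,105.5,z,5)"
```

```text
yaw 139.2 shift [101.2 132.4  -2.9] roll -45.8 q [-0.01  0.35 -0.31 -0.   -0.92 -2.27] t 27.8
yaw 139.2 shift [126.1 250.2  -3.1] roll -45.8 q [-0.01  0.35 -0.31 -0.   -0.92 -2.27] t 27.8
```

Emit:
drive_tool(
  targets=[
    [1,33,44,-3,-8],
    [1,66,88,-3,-16],
    [1,97,128,-3,-24],
    [1,108,170,-3,-32],
    [1,118,210,-3,-40],
    [1,124,238,-3,-45],
    [1,126,250,-3,-45],
    [1,126,250,-3,-45],
    [1,126,250,-3,-45],
  ],
)

```text
clock: 28.7
position: [594.4, 101.0, 140.8]
ee_rot: [-0.034, 0.999, -0.0, -0.002]
contact_force: [-0.9, -0.3, -4.3]
gripper_width: 18.7
grasp_force: 63.0
```

```bash
python3 -c "
from h import *
to(588,105.5,82,5)"
```

```text
yaw -176.1 shift [ 5.8  5.  58.8] roll -1.1 q [ 0.44  0.43 -0.17 -0.   -0.98 -1.94] t 28.7
```

Emit:
drive_tool(
  targets=[
    [1,5,5,0,0],
    [1,5,5,20,0],
    [1,5,5,40,0],
    [1,5,5,52,0],
    [1,5,5,57,0],
    [1,5,5,57,0],
  ],
)

```text
clock: 29.3
position: [590.3, 106.1, 85.1]
ee_rot: [-0.034, 0.999, -0.0, -0.0]
contact_force: [-0.6, -0.3, -3.5]
gripper_width: 18.5
grasp_force: 63.0
```

Emit:
drive_tool(
  targets=[
    [1,1,0,1,0],
    [1,1,0,2,0],
    [1,1,0,3,0],
    [1,1,0,4,0],
    [1,1,0,5,0],
    [1,1,0,5,0],
  ],
)

```text
clock: 29.9
position: [591.1, 106.7, 82.9]
ee_rot: [-0.035, 0.999, 0.0, 0.002]
contact_force: [0.1, -1.8, 7.4]
gripper_width: 18.6
grasp_force: 64.7
```

Emit:
drive_tool(
  targets=[
    [-1,0,0,-1,0],
    [-1,0,0,-1,0],
    [-1,0,0,-1,0],
    [-1,0,0,-1,0],
    [-1,0,0,-1,0],
    [-1,0,0,-50,0],
    [-1,0,0,-92,0],
    [-1,0,0,-92,0],
    [-1,0,0,-92,0],
  ],
)

```text
clock: 30.8
position: [589.9, 106.8, 173.4]
ee_rot: [-0.034, 0.999, 0.001, 0.001]
contact_force: [-1.0, 0.3, -1.5]
gripper_width: 85.4
grasp_force: 0.0
```

```bash
python3 -c "
from h import *
to(605,-86,171,4.8)"
```

```text
yaw -176.0 shift [  -1.8 -193.4    2.2] roll -0.8 q [ 0.45  0.39 -0.14 -0.   -1.04 -1.95] t 30.8
```

Emit:
drive_tool(
  targets=[
    [-1,-2,-193,0,-1],
    [-1,-2,-193,0,-1],
    [-1,-2,-193,0,-1],
    [-1,-2,-193,0,-1],
    [-1,-2,-193,0,-1],
    [-1,-2,-193,0,-1],
    [-1,-2,-193,0,-1],
  ],
)

```text
clock: 31.5
position: [604.4, -85.3, 171.2]
ee_rot: [-0.044, 0.999, 0.0, -0.001]
contact_force: [0.1, 0.5, 0.0]
gripper_width: 85.4
grasp_force: 0.0
```

```bash
python3 - <<'E'
from h import *
im=arm.get_image('scene'); cv2.imwrite('pics/s6.png',im)
a=cv2.imread('pics/s4.png')[235:320,345:420]; b=im[235:320,345:420]
o=np.hstack([cv2.resize(np.clip(x*1.4,0,255).astype(np.uint8),None,fx=5,fy=5,interpolation=cv2.INTER_CUBIC) for x in(a,b)])
for y in range(0,425,50): o[y,::4]=(0,0,255)
cv2.imwrite('pics/c9.png',o)
to(605,-86,74,4.8)
E
```

```text
yaw -175.0 shift [-0.5 -1.2 97.5] roll 0.2 q [ 0.13  0.41 -0.11 -0.   -1.05 -1.61] t 31.6
```

View pics/c9.png

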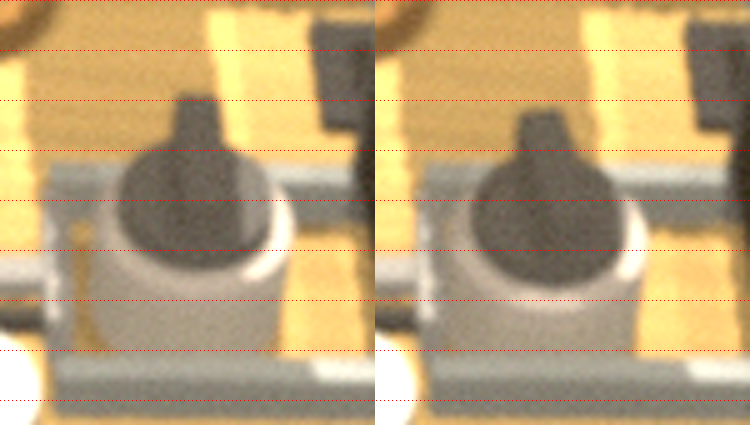

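Emit:
drive_tool(
  targets=[
    [-1,0,-1,50,0],
    [-1,0,-1,90,0],
    [-1,0,-1,98,0],
    [-1,0,-1,98,0],
    [1,0,-1,98,0],
    [1,0,-1,98,0],
    [1,0,-1,98,0],
    [1,0,-1,98,0],
    [1,0,-1,98,0],
    [1,0,-1,98,0],
  ],
)

```text
clock: 32.55
position: [605.4, -85.4, 75.8]
ee_rot: [-0.044, 0.999, 0.001, 0.001]
contact_force: [-1.8, 6.1, 4.9]
gripper_width: 20.9
grasp_force: 60.3
```

Emit:
drive_tool(
  targets=[
    [1,0,5,0,0],
    [1,0,15,0,0],
    [1,0,25,0,0],
    [1,0,35,0,0],
    [1,0,45,0,0],
    [1,0,55,0,0],
    [1,0,65,0,0],
    [1,0,65,0,0],
  ],
)

```text
clock: 33.35
position: [599.7, -21.6, 75.9]
ee_rot: [-0.044, 0.999, -0.0, 0.001]
contact_force: [-3.0, 0.6, 6.6]
gripper_width: 20.9
grasp_force: 60.6
```

Emit:
drive_tool(
  targets=[
    [1,0,10,0,0],
    [1,0,20,0,0],
    [1,0,30,0,0],
    [1,0,40,0,0],
    [1,0,50,0,0],
    [1,0,60,0,0],
    [1,0,70,0,0],
    [1,0,80,0,0],
    [1,0,80,0,0],
  ],
)

```text
clock: 34.25
position: [592.6, 57.1, 75.8]
ee_rot: [-0.044, 0.999, -0.001, 0.0]
contact_force: [-1.2, -2.7, 6.9]
gripper_width: 21.1
grasp_force: 60.7
```

Emit:
drive_tool(
  targets=[
    [1,0,10,0,0],
    [1,0,20,0,0],
    [1,0,30,0,0],
    [1,0,40,0,0],
    [1,0,50,0,0],
    [1,0,60,0,0],
    [1,0,67,0,0],
    [1,0,70,0,0],
    [1,0,70,0,0],
    [1,0,70,0,0],
  ],
)

```text
clock: 35.25
position: [586.5, 125.2, 75.8]
ee_rot: [-0.043, 0.999, -0.001, -0.0]
contact_force: [-1.7, -8.5, 6.0]
gripper_width: 21.2
grasp_force: 60.7
```

Emit:
drive_tool(
  targets=[
    [1,0,-25,0,0],
    [1,0,-50,0,0],
    [1,0,-75,0,0],
    [1,0,-100,0,0],
    [1,0,-125,0,0],
    [1,0,-150,0,0],
    [1,0,-175,0,0],
    [1,0,-195,0,0],
    [1,0,-207,0,0],
    [1,0,-212,0,0],
    [1,0,-213,0,0],
    [1,0,-213,0,0],
  ],
)

```text
clock: 36.45
position: [605.4, -85.4, 75.8]
ee_rot: [-0.043, 0.999, -0.0, 0.001]
contact_force: [-1.1, -1.4, 5.5]
gripper_width: 20.9
grasp_force: 60.7
```

Emit:
drive_tool(
  targets=[
    [-1,0,0,0,0],
    [-1,0,0,0,0],
    [-1,0,0,0,0],
    [-1,0,0,0,0],
    [-1,0,0,-50,0],
    [-1,0,0,-100,0],
    [-1,0,0,-130,0],
    [-1,0,0,-130,0],
  ],
)

```text
clock: 37.25
position: [607.8, -85.0, 210.4]
ee_rot: [-0.044, 0.999, -0.0, 0.006]
contact_force: [-0.0, 1.0, -0.5]
gripper_width: 85.3
grasp_force: 0.0
```

```bash
python3 - <<'E'
from h import *
im=arm.get_image('scene'); cv2.imwrite('pics/s7.png',im)
to(436,209,150,4.8); to(436,209,83,4.8)
E
```

```text
yaw -175.0 shift [144.3 307.3  56.3] roll 0.2 q [ 0.13  0.38 -0.07  0.   -1.12 -1.61] t 37.3
yaw -175.0 shift [144.7 307.3 123.3] roll 0.2 q [ 0.13  0.38 -0.07  0.   -1.12 -1.61] t 37.3
```

View pics/s7.png

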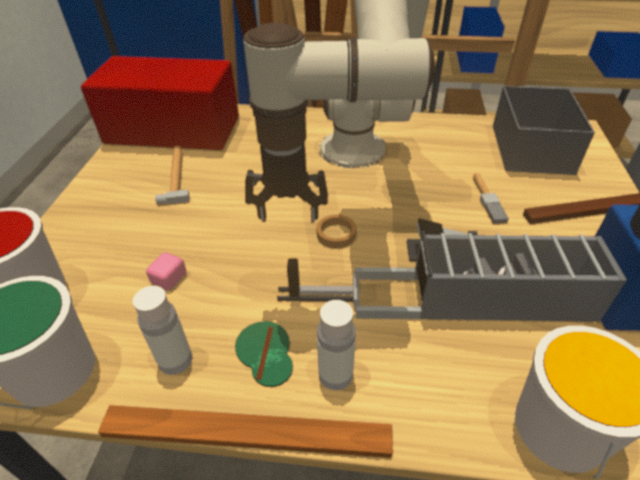

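Emit:
drive_tool(
  targets=[
    [1,144,307,40,0],
    [1,144,307,40,0],
    [1,144,307,40,0],
    [1,144,307,40,0],
    [1,144,307,40,0],
    [1,144,307,40,0],
    [1,144,307,40,0],
    [1,144,307,40,0],
    [1,144,307,40,0],
    [1,144,307,40,0],
    [1,144,307,40,0],
  ],
)

```text
clock: 38.4
position: [435.1, 207.4, 164.0]
ee_rot: [-0.042, 0.999, -0.0, -0.0]
contact_force: [0.0, -0.7, 0.4]
gripper_width: -0.0
grasp_force: 0.0
```

```bash
python3 - <<'E'
from h import *
im=arm.get_image('top'); cv2.imwrite('pics/t8.png',im); b=arm.get_image('scene')
im2=np.hstack([cv2.resize(im[160:300,50:330],None,fx=1.4,fy=1.4),cv2.resize(b[200:340,340:620],None,fx=1.4,fy=1.4)])
cv2.imwrite('pics/c10.png',np.clip(im2*1.5,0,255).astype(np.uint8))
to(436,207,90,4.8)
E
```

```text
yaw -175.2 shift [-0.7 -0.5 74.2] roll 0.0 q [ 0.78  0.21 -0.43 -0.   -0.93 -2.27] t 38.5
```

View pics/c10.png

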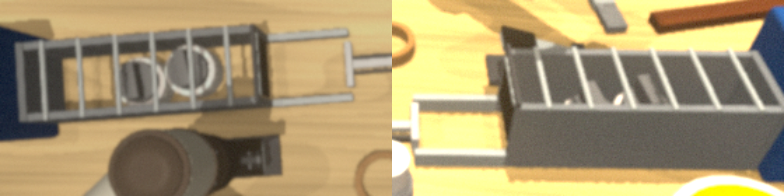

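Emit:
drive_tool(
  targets=[
    [1,0,0,40,0],
    [1,0,0,75,0],
    [1,0,0,85,0],
    [1,0,0,92,0],
    [1,0,0,99,0],
    [1,0,0,106,0],
    [1,0,0,112,0],
    [1,0,0,112,0],
  ],
)

```text
clock: 39.3
position: [436.1, 208.8, 53.6]
ee_rot: [-0.044, 0.999, 0.0, 0.001]
contact_force: [-0.9, -2.4, 7.8]
gripper_width: 0.1
grasp_force: 3.4
```

Emit:
drive_tool(
  targets=[
    [1,0,0,3,0],
    [1,0,0,6,0],
    [1,0,0,8,0],
    [1,0,0,8,0],
    [1,0,0,8,0],
  ],
)

```text
clock: 39.8
position: [436.2, 208.4, 48.3]
ee_rot: [-0.044, 0.999, 0.0, 0.002]
contact_force: [-4.3, -7.1, 24.0]
gripper_width: -0.1
grasp_force: 11.7
```

Force 24 N at 48 mm: on the stop. Lift off and clear the view.

Emit:
drive_tool(
  targets=[
    [1,0,0,4,0],
    [1,0,0,0,0],
    [1,0,0,-10,0],
    [1,0,0,-20,0],
    [1,0,0,-60,0],
    [1,0,0,-110,0],
    [1,0,0,-140,0],
    [1,0,0,-140,0],
  ],
)

```text
clock: 40.6
position: [437.5, 210.7, 190.0]
ee_rot: [-0.044, 0.999, 0.004, 0.005]
contact_force: [0.5, 0.4, -0.4]
gripper_width: 0.2
grasp_force: 0.0
```

Emit:
drive_tool(
  targets=[
    [1,60,-200,0,0],
    [1,60,-200,0,0],
    [1,60,-200,0,0],
    [1,60,-200,0,0],
    [1,60,-200,0,0],
    [1,60,-200,0,0],
    [1,60,-200,0,0],
    [1,60,-200,0,0],
  ],
)

```text
clock: 41.4
position: [392.9, 5.1, 184.3]
ee_rot: [-0.044, 0.999, 0.0, 0.0]
contact_force: [1.2, 0.4, 0.0]
gripper_width: 0.1
grasp_force: 0.0
```

```bash
python3 - <<'E'
from h import *
im=arm.get_image('top'); b=arm.get_image('scene')
im2=np.vstack([cv2.resize(im[160:300,50:330],None,fx=2,fy=2),cv2.resize(b[200:340,340:620],None,fx=2,fy=2)])
cv2.imwrite('pics/c11.png',np.clip(im2*1.5,0,255).astype(np.uint8))
print(arm.read_state()['clock'])
E
```

```text
41.5
```

View pics/c11.png

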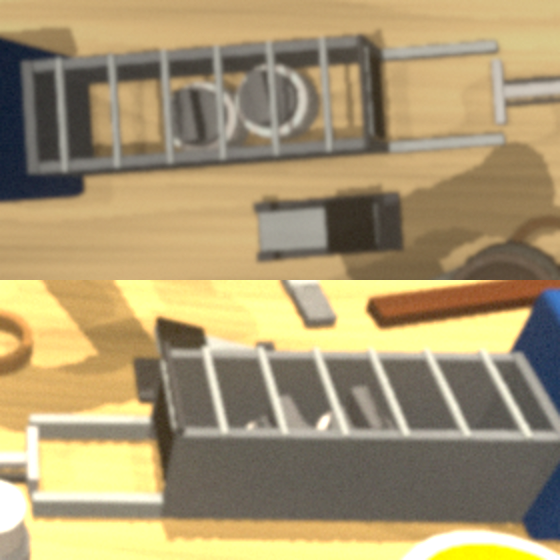

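```bash
python3 -c "
from bench import arm
print(arm.job_done())"
```

```text
the job is handed in; nothing more can be done
None
```

I closed both caps, pushed both tubs into the shaker, drew the pusher back, pressed the treadle to its stop, released it, and handed the job in at 41.5 s. No verdict came back. The last pictures show the tubs inside with the flap shut. Tub caps were judged only by turning torque and appearance, and I viewed 15 pictures against the limit of 14.

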